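Sort two tea canisters, close the double-lidded tin, lift the outer lid alone

TASK

Stand the tea canister with the green tag (passed) upright inside the open steel tin and the one with the red tag (rejected) upright in the small terracotta dish, setting them down rather than dropping them. Then carry the tin's nested pair of lids over together by the inner lid's wooden knob, lower them until the white inner lid is fully seated in the tin, and let go. Finally grip the blue outer lid by its steel collar and lift it alone, straight up off the knob, leaving the inner lid seated, and finish while still holding the outer lid level and still above the tin, entirely clear of the knob; leave the tin, the dish and the other things on the worktop where they are.

Things in the scene. Friction and masses are not known exactly. Their poses are not given: they have to be found in the camera images.
- tin: Open round steel tin with a blue band, standing, loose, about 0.8 kg. Outer diameter 112, clear inner diameter 104, height 68, floor 4 thick. Origin: centre of its underside; z up. The seated inner lid's origin lies 58 above this origin.
- tin_floor (a point): Centre of the tin's inner floor (4 above the worktop).
- tin_rim (a point): Centre of the tin's mouth, level with its rim (68 above the worktop).
- dish: Small round terracotta dish (the reject nest), loose, about 0.4 kg. Outer diameter 96 at the rim and 88 at the foot, inner diameter 88 at the rim and about 80 at the floor, height 28, floor 4 thick. Origin: centre of its underside.
- dish_floor (a point): Centre of the dish's inner floor (4 above the worktop).
- canister_green_center (a point): Centre (half-way up) of the loose upright canister marked green: aluminium cylinder with white cap, diameter 30, height 46, about 60 g, with a green round tag on top and a green band round the body. z is its axis.
- canister_red_center (a point): Centre (half-way up) of the loose upright canister marked red: the same, diameter 30, height 46, with a red round tag on top and a red band.
- inner_lid: White inner lid with wooden knob, about 0.16 kg; stands on the worktop at the start with the outer lid resting on it. Origin: centre of its underside, z up along the knob. Plug diameter 99 (chamfered to 91 at the foot) from 0 to 10 above the origin; flange diameter 112 from 10 to 13, which comes to rest on the tin's rim; boss diameter 25 up to 16, tapering to the knob at 19; knob a plain cylinder of diameter 20 up to 66. Lifting the knob lifts both lids.
- inner_knob (a point): Point on the knob's axis at the middle of the part that stands free above the outer lid's collar: 53 above the inner lid's origin; the free part runs from 40 to 66 above that origin.
- outer_lid: Blue outer lid, about 0.12 kg: a flat ring with a skirt, and a steel collar in the middle through which the inner lid's knob stands. Origin: centre of the skirt's lower edge; nested, it lies 3 above the inner lid's origin. Skirt outer diameter 126, inner 120, from 0 to 10; flat top at 13; collar outer diameter 42, inner 30, from the flat top up to 37. It lies loosely on the inner lid's flange with about 2.5 of sideways play.
- outer_collar (a point): Centre of the outer lid's collar, half-way up: 25 above the outer lid's origin (12 above the flat top, 12 below the collar's upper edge).
- matchbox: Bystander: yellow matchbox, 36x54x17, lying in front of the dish, to the left. Origin: centre of its underside.
- teaspoon_a: Bystander: steel teaspoon, 130 long, lying behind the tin. Origin: centre of its underside.
- shaker_1: Bystander: salt shaker with white cap, diameter 38, height 59, behind the lids. Origin: centre of its underside.
- peg_a: Bystander: purple clothes peg, 15x72x12, lying in front of the lids. Origin: centre of its underside.
There are look-alikes about, which are no part of the job. Leave any pink or turquoise look-alike of the part that bears canister_red_center alone.

How it is judged (in metres and radians):
On the way, in this order (a step that is already met when the one before it is completed fails the run):
1. the green-tagged canister stands in the tin and the red-tagged one in the dish, both let go (horizontal distance between canister_green_center and tin_floor below 0.042 m and z of canister_green_center in the frame of tin_floor between 0.015 and 0.03 m and angle between each of canister_green_center, canister_red_center's own z axis and vertical below 0.3 rad and horizontal distance between canister_red_center and dish_floor below 0.034 m and z of canister_red_center in the frame of dish_floor between 0.015 and 0.03 m and contact force between the fingers and canister_green below 0.05 N and contact force between the fingers and canister_red below 0.05 N), for 0.2 s.
2. both lids nested on the tin, the inner lid seated, the hand off both lids (horizontal distance between inner_lid and tin below 0.006 m and z of inner_lid in the frame of tin between 0.054 and 0.0605 m and angle between inner_lid's own z axis and vertical below 0.06 rad and z of outer_lid in the frame of inner_lid below 0.006 m and contact force between the fingers and inner_lid below 0.05 N and contact force between the fingers and outer_lid below 0.05 N), for 0.2 s.
At the end, for the whole second after the job is handed in: Fingers alone hold the outer lid still, level to 0.2 rad, within 50 mm of the tin's axis, over 10 mm above the knob. The inner lid is seated (2.5 mm, 0.06 rad), not touched by the hand. Green canister upright in the tin, red in the dish (0.3 rad) (horizontal distance between inner_lid and tin below 0.006 m and z of inner_lid in the frame of tin between 0.054 and 0.0605 m and angle between inner_lid's own z axis and vertical below 0.06 rad and horizontal distance between canister_green_center and tin_floor below 0.042 m and z of canister_green_center in the frame of tin_floor between 0.015 and 0.03 m and angle between each of canister_green_center, canister_red_center's own z axis and vertical below 0.3 rad and horizontal distance between canister_red_center and dish_floor below 0.034 m and z of canister_red_center in the frame of dish_floor between 0.015 and 0.03 m and z of outer_lid in the frame of tin above 0.134 m and horizontal distance between outer_lid and tin below 0.05 m and angle between outer_lid's own z axis and vertical below 0.2 rad and contact force between the fingers and outer_lid above 1 N and contact force between outer_lid and inner_lid below 0.02 N and contact force between outer_lid and tin below 0.02 N and contact force between the fingers and inner_lid below 0.05 N and linear speed of each of outer_lid, inner_lid below 0.02 m/s); the arm keeps its last pose, push and grip.
It fails at once if the outer lid parted from the inner lid while the inner lid was not seated in the tin (z of outer_lid in the frame of inner_lid above 0.012 m and not (horizontal distance between inner_lid and tin below 0.006 m and z of inner_lid in the frame of tin between 0.054 and 0.0605 m and angle between inner_lid's own z axis and vertical below 0.06 rad)).
It fails at once if the inner lid dropped or knocked (moving fast while not held) (contact force between the fingers and inner_lid below 0.05 N and contact force between the fingers and outer_lid below 0.05 N and linear speed of inner_lid above 0.35 m/s).
It fails at once if a canister dropped (moving fast while not held) ((contact force between the fingers and canister_green below 0.05 N and linear speed of canister_green above 0.6 m/s) or (contact force between the fingers and canister_red below 0.05 N and linear speed of canister_red above 0.6 m/s)).
It fails at once if the tin or the dish pushed away or tipped (distance of any of tin, dish from where it was at the start of the episode above 0.04 m or angle between tin's own z axis and vertical above 0.2 rad).
It fails at once if a bystander disturbed (distance of any of matchbox, teaspoon_a, shaker_1, peg_a from where it was at the start of the episode above 0.03 m).
It also fails if it takes over 72 s, if anything falls off the work surface, if the arm or the gripper's body presses on something with over 40 N, if the wrist force passes 120 N, or if a joint passes its speed limit or range.

ROBOT

A 6-joint arm with a two-finger parallel gripper is mounted at the origin on a cart in front of the work surface, level with it; the furniture and walls round the work are solid. World frame = base frame: x ahead of the robot, y to its left, z up, the work surface at z = 0. Lengths are in mm, angles in rad, forces in N, time in s.
With the tool pointing down it reaches from about 275 to 1000 mm from the base axis. Payload 8.4 kg.
Tool frame: the origin (TCP) lies between the finger pads; the fingertips stand 22 mm ahead of it and the grasp point (between the pads) lies 3 mm ahead of it; z points along the fingers, y is the line along which they close (so a half turn about z gives the same grasp; the last joint's range is limited). The gripper opens to 85 mm and grips with 20 to 120 N. Pads are 22 mm wide; open, the fingers measure 114 mm over their backs; the gripper's body (76 mm by 85 mm) begins 54 mm behind the grasp point. The pads swing forward as they close: fully open they stand 13 mm farther back than shut.
Start: joints at [1.114, 0.353, 1.633, -0, 1.155, -0.002], TCP at [274.551, 561.471, 253.281] pointing down, gripper open.
Joint ranges: [-2.63, 2.63], [-0.92, 2.1], [0.06, 2.66], [-1.3, 4.44], [0, 2.69], [-3.02, 3.02]. Speed limits (rad/s): [2.22, 2.22, 2.79, 3.14, 3.14, 3.14].

INTERFACE

Orientations are given as [roll, pitch, yaw] about the fixed x, y, z axes, in that order (R = Rz(yaw) Ry(pitch) Rx(roll)).
In Python, from rig import r, grab_frame gives the robot as it stands.
- The arm moves only by the shell command python3 -m inch 'ROWS' [FORCE]. ROWS is JSON, a list of rows, each a list of 7 numbers: the turn, a rotation vector about the tool's x, y, z as a fraction of full scale, then the shift along the tool's x, y, z as a fraction of full scale, then the closure, from 0 (fully open) to 1 (shut). In form: [[rx, ry, rz, dx, dy, dz, fingers], ...]. A call has 1 to 8 rows; each row shifts and turns the commanded pose from where the row before left it, along the tool's axes as they then stand; what a row does not reach is not made up. Full scale, the value 1, is 2.5 cm for a shift and pi rad for a turn. A row lasts 1/12 s, in which the tool goes at most 41.7 mm and 7.16 degrees, less where a joint would pass 70% of its speed; a pose out of reach is approached as far as the arm can. A call with a number of a shift or a turn outside -1 to 1 is refused whole. A call with a gripper value outside its range is refused whole. The fingers move at their own pace and stop on an object; FORCE is the grip in N (left out, the last holds). Time passes only in rows, so rows that do not move let the fingers close. It gives the time, the measured TCP pose, the force, the opening and the grip force at its end, in the units of the state.
- r.sense(): the state, without advancing time (a new reading comes with each control period).
- grab_frame(name): name is "scene" or "top" or "wrist"; returns a dict with "pixels" (400x640x3 uint8, red, green, blue), "z_map" (400x640 float32, mm along the optical axis (not along the pixel's ray), 0 where there is no reading), "vertical_fov" (degrees; the focal length in pixels is half the picture's height over the tangent of half this angle, whatever the lens; pixels are square), "cx", "cy" (the principal point, pixels), "dist" ([k1, k2, p1, p2, k3] as OpenCV has them; the pictures are not rectified), "cam_to_world" (4x4, takes a point from camera to world coordinates). Camera axes: x right, y down, z forward; pixel columns grow to the right and rows downward; lengths in mm; the calibration is good to about 2 mm. A picture is of the moment at which its call begins.
- r.sign_off(): hands the job in; it is judged then, once.
The state is a dict: "clock": time; "qpos": joint angles; "qvel": joint speeds; "joint_efforts": joint torques, N m; "eef_pos": TCP position; "tcp_rot": TCP orientation; "contact_force": force on the tool from outside, world axes, zero at the start; "wrist_torque": the same for the moment, N m; "opening": opening from 0.0 (shut) to 1.0 (fully open); "grasp_force": force on a finger pad.
Only numpy, scipy, OpenCV 4.12 (cv2) and the standard library are available. Lean on these libraries where they do the work, as an engineer would, in place of code of your own. Each camera call takes 0.05 s, during which the arm holds its last target. There are 200 camera calls.

## Working session

There is one attempt and no reset: what is moved stays moved. The work goes in short steps, Python scripts to look and compute and a shell command to move; the robot and the scene stay as the last step left them, time stands still between calls to the robot, and variables do not carry over. Pictures are saved under pics/ and viewed, at most 10 in all, crops included, and the job is handed in when it is done.

```bash
mkdir -p pics; ls; cat > h.py <<'E'
import numpy as np, cv2
from rig import r, grab_frame
def ray(f,uv):
    uv=np.float64(uv).reshape(-1,1,2); h=f["pixels"].shape[0]
    F=h/2/np.tan(np.radians(f["vertical_fov"])/2)
    K=np.array([[F,0,f["cx"]],[0,F,f["cy"]],[0,0,1]])
    p=cv2.undistortPoints(uv,K,np.array(f["dist"],float)).reshape(-1,2)
    T=np.array(f["cam_to_world"]); d=np.c_[p,np.ones(len(p))]@T[:3,:3].T
    return T[:3,3],d
def onplane(f,uv,z):
    o,d=ray(f,uv); return o+d*((z-o[2])/d[:,2])[:,None]
def save(f,n,crop=None,s=1):
    im=f["pixels"][...,::-1]
    if crop: im=im[crop[1]:crop[3],crop[0]:crop[2]]
    cv2.imwrite("pics/"+n,cv2.resize(im,None,fx=s,fy=s,interpolation=cv2.INTER_CUBIC))
E
python3 - <<'E'
from h import *
import pickle
for n in("top","scene"):
    f=grab_frame(n); save(f,n+"0.png"); pickle.dump(f,open(n+".pkl","wb")); print(n,np.round(f["cam_to_world"],3).tolist(),f["vertical_fov"])
print(r.sense())
E
```

```text
pics
top [[0.0, -0.984, 0.179, 225.872], [-1.0, -0.001, -0.001, 36.47], [0.001, -0.179, -0.984, 1494.708], [0.0, 0.0, 0.0, 1.0]] 47.238286760166574
scene [[0.553, -0.518, 0.652, -236.05], [-0.833, -0.358, 0.422, -432.889], [0.015, -0.777, -0.629, 779.392], [0.0, 0.0, 0.0, 1.0]] 50.06060407542569
{'clock': 0.1, 'qpos': array([ 1.11360139e+00,  3.53565571e-01,  1.63406413e+00,  6.80571152e-06,
        1.15523692e+00, -2.40976272e-03]), 'qvel': array([-0.00045908, -0.00060346, -0.00309673,  0.00147032,  0.00124271,
        0.00055533]), 'joint_efforts': array([-1.39922067e-03, -6.06351614e+01, -3.42826009e+01, -2.42173401e-04,
        3.97290423e-03,  6.91564514e-05]), 'eef_pos': array([274.36434375, 561.099007  , 252.64320294]), 'tcp_rot': array([-3.14031871e+00, -9.29290628e-06,  2.68680472e+00]), 'contact_force': array([0.27471855, 1.22552732, 0.58429758]), 'wrist_torque': array([-0.03038021,  0.00809917, -0.03062227]), 'grasp_force': 0.0, 'opening': 0.9998923645301345}
```

View pics/top0.png

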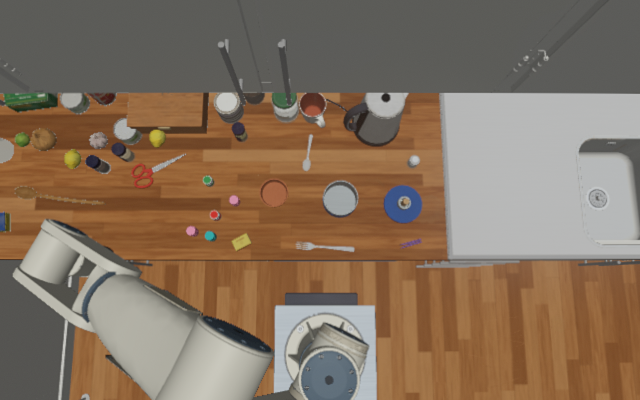

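View pics/scene0.png

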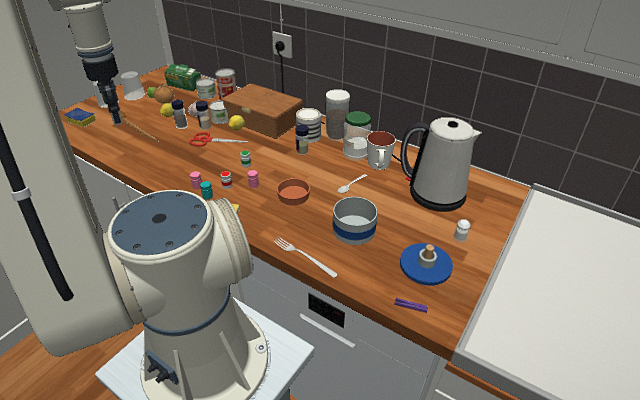

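The top view shows the green canister at (208,181) and the red one at (214,215). The look-alikes are pink at (234,200) and (191,231), and turquoise at (210,236). The dish is at (274,193), the tin at (341,198) and the nested lids at (403,204). In the scene view, green is at (245,157) and red at (226,179). Next I confirm the colours in a crop and measure.

```bash
python3 - <<'E'
from h import *
import pickle
t=pickle.load(open("top.pkl","rb")); s=pickle.load(open("scene.pkl","rb"))
save(t,"crop1.png",(180,165,260,250),6)
hsv=cv2.cvtColor(t["pixels"],cv2.COLOR_RGB2HSV); z=t["z_map"]
def blob(lo,hi,box):
    m=cv2.inRange(hsv,np.array(lo),np.array(hi)); k=np.zeros_like(m); k[box[1]:box[3],box[0]:box[2]]=m[box[1]:box[3],box[0]:box[2]]
    c=max(cv2.findContours(k,0,2)[0],key=cv2.contourArea); return c
def cloud(box):
    u,v=np.meshgrid(np.arange(box[0],box[2]),np.arange(box[1],box[3])); u=u.ravel();v=v.ravel()
    o,d=ray(t,np.c_[u,v]); return o+d*z[v,u][:,None], t["pixels"][v,u]
print("px mm",1500/(200/np.tan(np.radians(47.24/2))))
def circ(P):
    P=P[:,:2]; A=np.c_[2*P,np.ones(len(P))]; c=np.linalg.lstsq(A,(P**2).sum(1),rcond=None)[0]
    return c[:2],np.sqrt(c[2]+c[0]**2+c[1]**2)
boxes=dict(green=(198,170,219,192),red=(204,205,224,224),dish=(254,173,295,213),tin=(318,176,364,222),lids=(378,180,428,228),knob=(392,190,416,214),peg=(395,235,425,250),box=(228,230,254,252),spoon=(298,132,318,174),shaker=(405,152,422,170),fork=(290,238,358,256))
for n,b in boxes.items():
    P,c=cloud(b); zz=P[:,2]; top=np.percentile(zz,98)
    thr={'green':35,'red':35,'dish':20,'tin':60,'lids':9,'knob':55,'shaker':45}.get(n,4)
    Q=P[(zz>thr)&(zz<90)]
    print(n,len(Q),"z98",top.round(1),"mean",Q.mean(0).round(1) if len(Q) else None,"bbox mid",((Q.min(0)+Q.max(0))/2).round(1) if len(Q) else None, "ext",np.ptp(Q,axis=0).round(1) if len(Q) else None)
# outlines by colour
c=blob((100,100,40),(125,255,255),boxes['lids']); h=cv2.convexHull(c).reshape(-1,2); print("lid outer",cv2.fitEllipse(c),onplane(t,[cv2.minEnclosingCircle(c)[0]],15))
E
```

```text
px mm 3.279787603406965
green 70 z98 48.4 mean [547.1 383.2  44.2] bbox mid [547.3 383.4  44. ] ext [26.7 28.5 17.5]
red 67 z98 48.5 mean [432.5 356.   44.5] bbox mid [432.1 355.7  43.3] ext [25.6 28.7 15.4]
dish 122 z98 29.0 mean [513.7 168.9  26.2] bbox mid [509.7 166.8  27.9] ext [91.6 92.  15.6]
tin 116 z98 68.1 mean [485.1 -47.4  66.2] bbox mid [485.1 -47.   66.7] ext [110.1 108.5  12.8]
lids 1086 z98 44.7 mean [ 473.2 -255.1   18.3] bbox mid [ 475.5 -256.8   40.2] ext [124.3 125.3  62.5]
knob 34 z98 66.5 mean [ 473.5 -255.5   64. ] bbox mid [ 473.2 -255.6   64. ] ext [17.1 20.7 14.9]
peg 96 z98 13.3 mean [ 345.8 -281.4    8.4] bbox mid [ 349.5 -277.    11.2] ext [45.7 93.1 14.2]
box 217 z98 22.0 mean [349.7 271.3  15.6] bbox mid [354.3 274.8  15.3] ext [68.4 79.9 22.4]
spoon 119 z98 10.4 mean [641.1  56.9   6.9] bbox mid [651.1  56.2  10.2] ext [142.3  61.   12.5]
shaker 76 z98 59.9 mean [ 612.5 -291.4   53.7] bbox mid [ 614.2 -292.    54.1] ext [32.9 31.3 17.9]
fork 186 z98 12.4 mean [333.3   0.5   7.7] bbox mid [334.9   4.7  11.6] ext [ 55.2 217.6  15.2]
lid outer ((402.4484558105469, 203.76141357421875), (35.727638244628906, 36.733734130859375), 117.52001190185547) [[ 474.24469697 -254.61399639   15.        ]]
```

View pics/crop1.png

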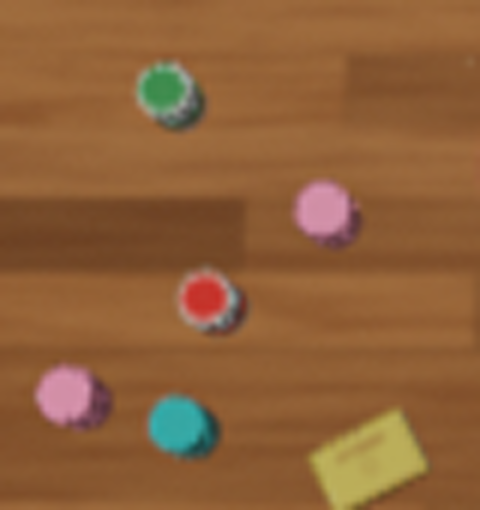

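The enlarged crop confirms the pick. The green disc with a white rim at crop (163,90) is canister green, and the red one at (205,298) is canister red. The plain pink and turquoise ones are look-alikes. I move above green first, with no turn needed.

```bash
cat > go.py <<'E'
import sys
from h import *
from scipy.spatial.transform import Rotation as Ro
# python3 go.py x y z : remaining shift in tool axes, units of 25 mm
s=r.sense(); R=Ro.from_euler('xyz',s["tcp_rot"]).as_matrix()
tg=np.array([s["eef_pos"][i] if v=='-' else float(v) for i,v in enumerate(sys.argv[1:4])])
print("t",round(s["clock"],2),"pos",s["eef_pos"].round(1),"rpy",s["tcp_rot"].round(3),"F",s["contact_force"].round(1),"grip",round(s["grasp_force"],1),"open",round(s["opening"],3),"units",(R.T@(tg-s["eef_pos"])/25).round(2))
E
python3 -m inch '[[0,0,0,-0.4,-0.05,0,0],[0,0,0,-0.8,-0.1,0,0],[0,0,0,-0.8,-0.1,0,0],[0,0,0,-0.8,-0.1,0,0],[0,0,0,-0.8,-0.1,0,0],[0,0,0,-0.8,-0.1,0,0],[0,0,0,-0.8,-0.1,0,0],[0,0,0,-0.8,-0.1,0,0]]' 40
python3 -m inch '[[0,0,0,-0.8,-0.1,0,0],[0,0,0,-0.8,-0.1,0,0],[0,0,0,-0.8,-0.1,0,0],[0,0,0,-0.8,-0.1,0,0],[0,0,0,-0.8,-0.1,0,0],[0,0,0,-0.8,-0.1,0,0],[0,0,0,-0.8,-0.1,0,0],[0,0,0,-0.8,-0.1,0,0]]'
python3 -m inch '[[0,0,0,-0.5,-0.05,0,0],[0,0,0,0,0,0,0],[0,0,0,0,0,0,0]]'
python3 go.py 547.1 383.2 36
```

```text
clock: 0.77
eef_pos: [402.3, 477.5, 253.1]
tcp_rot: [-3.141, 0.0, 2.687]
contact_force: [0.3, -0.6, 0.1]
opening: 1.001
grasp_force: 0.0
clock: 1.43
eef_pos: [537.1, 389.0, 253.0]
tcp_rot: [-3.141, -0.0, 2.687]
contact_force: [0.5, 0.8, -0.4]
opening: 1.002
grasp_force: 0.0
clock: 1.68
eef_pos: [546.9, 383.2, 253.0]
tcp_rot: [-3.141, -0.001, 2.685]
contact_force: [-0.4, 0.2, -0.1]
opening: 1.0
grasp_force: 0.0
t 1.68 pos [546.9 383.2 253. ] rpy [-3.141e+00 -1.000e-03  2.685e+00] F [-0.4  0.2 -0.1] grip 0.0 open 1.0 units [-0.01  0.01  8.68]
```

```bash
python3 - <<'E'
from h import *
f=grab_frame("wrist"); save(f,"w1.png")
h=cv2.cvtColor(f["pixels"],cv2.COLOR_RGB2HSV)
m=cv2.inRange(h,np.array([45,90,40]),np.array([85,255,255]))
for c in cv2.findContours(m,0,2)[0]:
    if cv2.contourArea(c)>60: 
        e=cv2.minEnclosingCircle(c)[0]; print(cv2.contourArea(c),e,onplane(f,[e],46).round(1))
E
```

```text
351.5 (325.26531982421875, 178.86734008789062) [[549.9 383.2  46. ]]
```

View pics/w1.png

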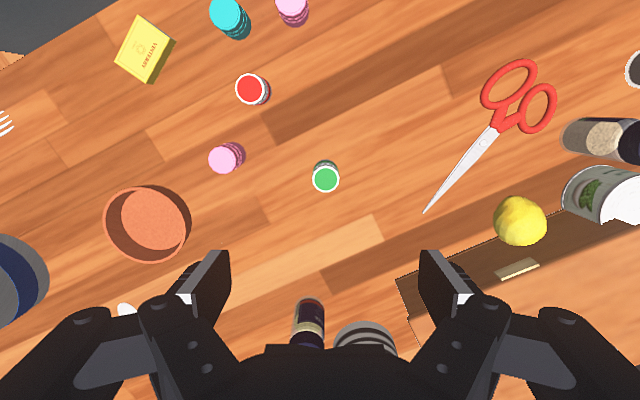

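The wrist view shows the green tag at (325,179), which agrees within 3 mm, and nothing lies near the fingers' path. I descend and grip.

```bash
python3 -m inch '[[0,0,0,-0.05,0,0.5,0],[0,0,0,0,0,1,0],[0,0,0,0,0,1,0],[0,0,0,0,0,1,0],[0,0,0,0,0,1,0],[0,0,0,0,0,1,0],[0,0,0,0,0,1,0],[0,0,0,0,0,1,0]]'
python3 -m inch '[[0,0,0,0,0,0.6,0],[0,0,0,0,0,0.4,0],[0,0,0,0,0,0.18,0],[0,0,0,0,0,0,0.4],[0,0,0,0,0,0,0.55],[0,0,0,0,0,0,0.8],[0,0,0,0,0,0,1],[0,0,0,0,0,0,1]]' 30
python3 -m inch '[[0,0,0,0,0,0,1],[0,0,0,0,0,0,1],[0,0,0,0,0,0,1]]' 30
python3 go.py 485 -47 130
```

```text
clock: 2.4
eef_pos: [546.5, 383.7, 63.8]
tcp_rot: [-3.141, -0.0, 2.688]
contact_force: [0.5, -0.3, 0.4]
opening: 1.005
grasp_force: 0.0
clock: 3.07
eef_pos: [548.5, 383.8, 37.6]
tcp_rot: [3.14, 0.001, 2.687]
contact_force: [-1.6, -1.0, 5.3]
opening: 0.338
grasp_force: 29.3
clock: 3.32
eef_pos: [548.5, 383.8, 37.6]
tcp_rot: [3.14, 0.001, 2.687]
contact_force: [-1.2, -0.8, 6.8]
opening: 0.333
grasp_force: 29.5
t 3.32 pos [548.5 383.8  37.6] rpy [3.140e+00 1.000e-03 2.687e+00] F [-1.2 -0.8  6.8] grip 29.5 open 0.333 units [ -5.29 -16.59  -3.72]
```

```bash
python3 -m inch '[[0,0,0,0,0,-0.3,1],[0,0,0,0,0,-0.7,1],[0,0,0,0,0,-1,1],[0,0,0,0,0,-1,1],[0,0,0,0,0,-0.7,1],[0,0,0,-0.12,-0.4,-0.3,1],[0,0,0,-0.24,-0.75,0,1],[0,0,0,-0.24,-0.75,0,1]]'
python3 -m inch '[[0,0,0,-0.24,-0.75,0,1],[0,0,0,-0.24,-0.75,0,1],[0,0,0,-0.24,-0.75,0,1],[0,0,0,-0.24,-0.75,0,1],[0,0,0,-0.24,-0.75,0,1],[0,0,0,-0.24,-0.75,0,1],[0,0,0,-0.24,-0.75,0,1],[0,0,0,-0.24,-0.75,0,1]]'
python3 -m inch '[[0,0,0,-0.24,-0.75,0,1],[0,0,0,-0.24,-0.75,0,1],[0,0,0,-0.24,-0.75,0,1],[0,0,0,-0.24,-0.75,0,1],[0,0,0,-0.24,-0.75,0,1],[0,0,0,-0.24,-0.75,0,1],[0,0,0,-0.24,-0.75,0,1],[0,0,0,-0.24,-0.75,0,1]]'
python3 -m inch '[[0,0,0,-0.24,-0.75,0,1],[0,0,0,-0.24,-0.75,0,1],[0,0,0,-0.24,-0.6,0,1],[0,0,0,-0.1,-0.3,0,1],[0,0,0,0,0,0,1],[0,0,0,0,0,0,1],[0,0,0,0,0,0,1]]'
python3 go.py 485 -47 42
python3 - <<'E'
from h import *
f=grab_frame("wrist"); save(f,"w2.png")
t=grab_frame("top"); 
h=cv2.cvtColor(t["pixels"],cv2.COLOR_RGB2HSV)
E
```

```text
clock: 3.98
eef_pos: [540.2, 333.3, 136.8]
tcp_rot: [3.141, 0.001, 2.688]
contact_force: [0.4, -0.8, -0.9]
opening: 0.335
grasp_force: 29.9
clock: 4.65
eef_pos: [516.5, 176.5, 135.9]
tcp_rot: [-3.141, -0.001, 2.687]
contact_force: [0.6, -0.5, -0.1]
opening: 0.337
grasp_force: 29.9
clock: 5.32
eef_pos: [493.6, 21.0, 136.0]
tcp_rot: [-3.141, -0.001, 2.687]
contact_force: [0.5, -1.2, -1.4]
opening: 0.337
grasp_force: 29.9
clock: 5.9
eef_pos: [486.8, -40.0, 136.2]
tcp_rot: [3.141, -0.0, 2.687]
contact_force: [0.6, -0.3, -0.5]
opening: 0.335
grasp_force: 29.9
t 5.9 pos [486.8 -40.  136.2] rpy [ 3.141 -0.     2.687] F [ 0.6 -0.3 -0.5] grip 29.9 open 0.335 units [-0.06 -0.28  3.77]
```

View pics/w2.png

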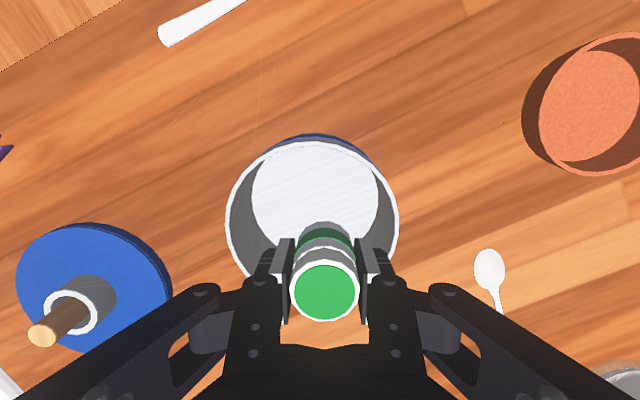

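The wrist view shows the canister upright in the fingers at (325,292), above the tin with its rim centred at about (312,226). I centre it and lower it.

```bash
python3 -m inch '[[0,0,0,-0.06,-0.28,0,1],[0,0,0,0,0,0.6,1],[0,0,0,0,0,0.8,1],[0,0,0,0,0,0.8,1],[0,0,0,0,0,0.7,1],[0,0,0,0,0,0.4,1],[0,0,0,0,0,0.2,1],[0,0,0,0,0,0,1]]'
python3 -m inch '[[0,0,0,0,0,0.06,1],[0,0,0,0,0,0.06,1],[0,0,0,0,0,0.06,1],[0,0,0,0,0,0,1]]'
python3 go.py 485 -47 42
```

```text
clock: 6.67
eef_pos: [484.7, -47.4, 48.0]
tcp_rot: [-3.141, -0.002, 2.687]
contact_force: [-0.0, -0.4, -0.3]
opening: 0.34
grasp_force: 29.9
clock: 7.0
eef_pos: [485.5, -47.5, 44.6]
tcp_rot: [3.141, 0.001, 2.687]
contact_force: [0.0, 0.4, -0.2]
opening: 0.34
grasp_force: 29.9
t 7.0 pos [485.5 -47.5  44.6] rpy [3.141e+00 1.000e-03 2.687e+00] F [ 0.   0.4 -0.2] grip 29.9 open 0.34 units [0.03 0.01 0.11]
```

```bash
python3 -m inch '[[0,0,0,0,0,0.05,1],[0,0,0,0,0,0.05,1],[0,0,0,0,0,0,1]]'
python3 -m inch '[[0,0,0,0,0,0.04,1],[0,0,0,0,0,0.04,1],[0,0,0,0,0,0,1]]'
```

```text
clock: 7.25
eef_pos: [485.2, -47.5, 41.7]
tcp_rot: [3.142, 0.0, 2.687]
contact_force: [0.8, -0.6, -1.1]
opening: 0.339
grasp_force: 29.9
clock: 7.5
eef_pos: [485.4, -47.5, 41.4]
tcp_rot: [3.142, 0.0, 2.687]
contact_force: [-6.6, 0.6, 27.5]
opening: 0.335
grasp_force: 32.5
```

```bash
python3 -m inch '[[0,0,0,0,0,-0.06,1],[0,0,0,0,0,0,0.6],[0,0,0,0,0,0,0.5],[0,0,0,0,0,0,0.45],[0,0,0,0,0,-0.04,0.45]]'
python3 -m inch '[[0,0,0,0,0,-0.3,0.45],[0,0,0,0,0,-0.6,0.45],[0,0,0,0,0,-0.9,0.45],[0,0,0,0,0,-0.9,0.45],[0,0,0,0,0,-0.9,0.4],[0,0,0,0,0,-0.5,0]]'
python3 - <<'E'
from h import *
f=grab_frame("wrist"); save(f,"w3.png")
h=cv2.cvtColor(f["pixels"],cv2.COLOR_RGB2HSV)
m=cv2.inRange(h,np.array([45,90,40]),np.array([85,255,255]))
for c in cv2.findContours(m,0,2)[0]:
    if cv2.contourArea(c)>60:
        e=cv2.minEnclosingCircle(c)[0]; print(cv2.contourArea(c),e,onplane(f,[e],50).round(1))
E
python3 go.py 432.4 356 140
```

```text
clock: 7.92
eef_pos: [485.5, -47.6, 42.3]
tcp_rot: [3.142, 0.0, 2.687]
contact_force: [-0.2, 0.3, 1.1]
opening: 0.553
grasp_force: 0.0
clock: 8.42
eef_pos: [485.9, -47.5, 147.2]
tcp_rot: [3.141, 0.002, 2.687]
contact_force: [1.1, -0.9, 0.6]
opening: 0.725
grasp_force: 0.0
784.0 (323.6363525390625, 210.0) [[487.3 -48.2  50. ]]
t 8.47 pos [486.9 -47.6 148.7] rpy [3.14  0.004 2.687] F [ 1.2 -0.6  2.5] grip 0.0 open 0.812 units [ 9.05 13.54  0.33]
```

View pics/w3.png

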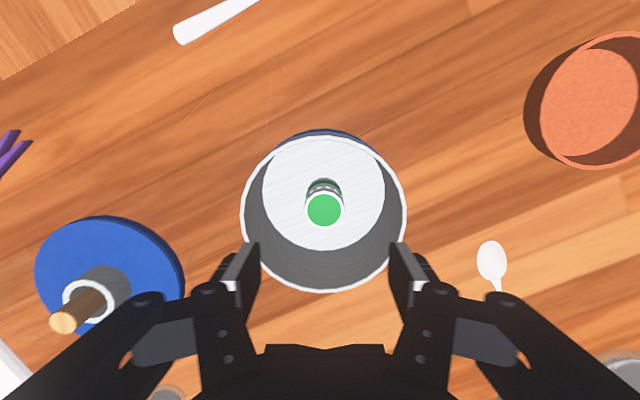

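Green stands upright near the tin's centre, with its tag at (324,210). Next is red.

```bash
python3 -m inch '[[0,0,0,0.25,0.4,0,0],[0,0,0,0.5,0.75,0,0],[0,0,0,0.5,0.75,0,0],[0,0,0,0.5,0.75,0,0],[0,0,0,0.5,0.75,0,0],[0,0,0,0.5,0.75,0,0],[0,0,0,0.5,0.75,0,0],[0,0,0,0.5,0.75,0,0]]'
python3 -m inch '[[0,0,0,0.5,0.75,0,0],[0,0,0,0.5,0.75,0,0],[0,0,0,0.5,0.75,0,0],[0,0,0,0.5,0.75,0,0],[0,0,0,0.5,0.75,0,0],[0,0,0,0.5,0.75,0,0],[0,0,0,0.5,0.75,0,0],[0,0,0,0.5,0.75,0,0]]'
python3 -m inch '[[0,0,0,0.5,0.75,0,0],[0,0,0,0.5,0.75,0,0],[0,0,0,0.3,0.4,0,0],[0,0,0,0,0,0,0],[0,0,0,0,0,0,0],[0,0,0,0,0,0,0]]'
python3 go.py 432.4 356 37.5
python3 - <<'E'
from h import *
f=grab_frame("wrist")
h=cv2.cvtColor(f["pixels"],cv2.COLOR_RGB2HSV)
m=cv2.inRange(h,np.array([0,190,130]),np.array([4,255,255]))|cv2.inRange(h,np.array([176,190,130]),np.array([180,255,255]))
for c in cv2.findContours(m,0,2)[0]:
    if cv2.contourArea(c)>60:
        e=cv2.minEnclosingCircle(c)[0]; print(cv2.contourArea(c),e,onplane(f,[e],46).round(1))
E
```

```text
clock: 9.13
eef_pos: [461.7, 122.1, 143.8]
tcp_rot: [-3.14, -0.002, 2.687]
contact_force: [0.1, -0.3, -0.1]
opening: 0.998
grasp_force: 0.0
clock: 9.8
eef_pos: [437.5, 300.5, 143.6]
tcp_rot: [-3.14, -0.001, 2.687]
contact_force: [0.7, 0.1, -1.0]
opening: 1.001
grasp_force: 0.0
clock: 10.3
eef_pos: [430.2, 355.4, 144.2]
tcp_rot: [-3.14, -0.0, 2.687]
contact_force: [0.5, -0.1, 0.1]
opening: 1.002
grasp_force: 0.0
t 10.3 pos [430.2 355.4 144.2] rpy [-3.14  -0.     2.687] F [ 0.5 -0.1  0.1] grip 0.0 open 1.002 units [-0.07  0.07  4.27]
733.5 (328.0517272949219, 213.84483337402344) [[435.7 356.   46. ]]
```

```bash
python3 -m inch '[[0,0,0,-0.11,0.08,0.4,0],[0,0,0,0,0,0.9,0],[0,0,0,0,0,1,0],[0,0,0,0,0,0.9,0],[0,0,0,0,0,0.6,0],[0,0,0,0,0,0.3,0],[0,0,0,0,0,0.15,0],[0,0,0,0,0,0,0.4]]'
python3 -m inch '[[0,0,0,0,0,0,0.6],[0,0,0,0,0,0,0.8],[0,0,0,0,0,0,1],[0,0,0,0,0,0,1],[0,0,0,0,0,0,1],[0,0,0,0,0,0,1]]' 30
python3 go.py 512 167.5 -
python3 - <<'E'
from h import *
import pickle
t=pickle.load(open("top.pkl","rb")); z=t["z_map"]
h=cv2.cvtColor(t["pixels"],cv2.COLOR_RGB2HSV)
s=t["pixels"].astype(int)
m=((h[...,0]<12)&(h[...,1]>105)).astype(np.uint8); k=np.zeros_like(m); k[173:213,254:295]=m[173:213,254:295]
c=max(cv2.findContours(cv2.morphologyEx(k,cv2.MORPH_OPEN,np.ones((3,3))),0,2)[0],key=cv2.contourArea)
e=cv2.fitEllipse(cv2.convexHull(c)); print(e,onplane(t,[e[0]],27))
E
```

```text
clock: 11.02
eef_pos: [434.1, 356.2, 37.9]
tcp_rot: [-3.141, -0.0, 2.686]
contact_force: [0.1, -0.0, -0.1]
opening: 0.887
grasp_force: 0.0
clock: 11.52
eef_pos: [434.6, 357.2, 39.5]
tcp_rot: [3.14, 0.001, 2.687]
contact_force: [-0.9, -1.1, 5.3]
opening: 0.336
grasp_force: 29.4
t 11.52 pos [434.6 357.2  39.5] rpy [3.140e+00 1.000e-03 2.687e+00] F [-0.9 -1.1  5.3] grip 29.4 open 0.336 units [-6.11 -5.46 -0.  ]
((273.426513671875, 192.29183959960938), (28.085954666137695, 28.65753173828125), 104.46240997314453) [[509.81762721 168.36931185  27.        ]]
```

```bash
python3 -m inch '[[0,0,0,0,0,-0.3,1],[0,0,0,0,0,-0.7,1],[0,0,0,0,0,-1,1],[0,0,0,0,0,-0.7,1],[0,0,0,-0.25,-0.2,-0.3,1],[0,0,0,-0.55,-0.5,0,1],[0,0,0,-0.55,-0.5,0,1],[0,0,0,-0.55,-0.5,0,1]]'
python3 -m inch '[[0,0,0,-0.55,-0.5,0,1],[0,0,0,-0.55,-0.5,0,1],[0,0,0,-0.55,-0.5,0,1],[0,0,0,-0.55,-0.5,0,1],[0,0,0,-0.55,-0.5,0,1],[0,0,0,-0.55,-0.5,0,1],[0,0,0,-0.55,-0.5,0,1],[0,0,0,-0.3,-0.25,0,1]]'
python3 -m inch '[[0,0,0,0,0,0,1],[0,0,0,0,0,0,1],[0,0,0,0,0,0,1]]'
python3 go.py 511 168 43.5
```

```text
clock: 12.18
eef_pos: [458.2, 296.7, 113.8]
tcp_rot: [3.141, 0.0, 2.688]
contact_force: [-0.2, -0.8, -0.9]
opening: 0.331
grasp_force: 29.9
clock: 12.85
eef_pos: [510.4, 165.9, 113.4]
tcp_rot: [-3.141, -0.0, 2.686]
contact_force: [0.4, 0.3, -0.7]
opening: 0.336
grasp_force: 29.9
clock: 13.1
eef_pos: [509.9, 168.4, 113.5]
tcp_rot: [3.142, -0.0, 2.687]
contact_force: [1.0, -0.8, -0.7]
opening: 0.334
grasp_force: 29.9
t 13.1 pos [509.9 168.4 113.5] rpy [ 3.142 -0.     2.687] F [ 1.  -0.8 -0.7] grip 29.9 open 0.334 units [-0.05  0.01  2.8 ]
```

```bash
python3 -m inch '[[0,0,0,-0.05,0,0.4,1],[0,0,0,0,0,0.8,1],[0,0,0,0,0,0.8,1],[0,0,0,0,0,0.4,1],[0,0,0,0,0,0.2,1],[0,0,0,0,0,0.08,1],[0,0,0,0,0,0,1],[0,0,0,0,0,0,1]]'
python3 -m inch '[[0,0,0,0,0,0.04,1],[0,0,0,0,0,0.04,1],[0,0,0,0,0,0,1]]'
```

```text
clock: 13.77
eef_pos: [511.7, 167.7, 47.1]
tcp_rot: [3.141, 0.001, 2.687]
contact_force: [0.4, -0.2, -0.3]
opening: 0.336
grasp_force: 29.9
clock: 14.02
eef_pos: [511.5, 167.5, 44.9]
tcp_rot: [3.141, 0.001, 2.687]
contact_force: [-0.3, -0.2, -0.4]
opening: 0.337
grasp_force: 29.9
```

```bash
python3 -m inch '[[0,0,0,0,0,0.04,1],[0,0,0,0,0,0.03,1],[0,0,0,0,0,0,1]]'
```

```text
clock: 14.27
eef_pos: [511.5, 167.5, 43.5]
tcp_rot: [3.141, 0.0, 2.687]
contact_force: [-2.5, -1.2, 8.7]
opening: 0.339
grasp_force: 30.8
```

```bash
python3 -m inch '[[0,0,0,0,0,0,0.6],[0,0,0,0,0,0,0.5],[0,0,0,0,0,0,0.45],[0,0,0,0,0,-0.1,0.45],[0,0,0,0,0,-0.5,0.45],[0,0,0,0,0,-0.9,0.45],[0,0,0,0,0,-1,0.45],[0,0,0,0,0,-1,0.2]]'
python3 -m inch '[[0,0,0,0,0,-0.8,0],[0,0,0,0,0,-0.4,0],[0,0,0,0,0,0,0],[0,0,0,0,0,0,0]]'
python3 - <<'E'
from h import *
f=grab_frame("wrist")
h=cv2.cvtColor(f["pixels"],cv2.COLOR_RGB2HSV)
m=cv2.inRange(h,np.array([0,190,130]),np.array([4,255,255]))|cv2.inRange(h,np.array([176,190,130]),np.array([180,255,255]))
for c in cv2.findContours(m,0,2)[0]:
    if cv2.contourArea(c)>60:
        e=cv2.minEnclosingCircle(c)[0]; print(cv2.contourArea(c),e,onplane(f,[e],50).round(1))
E
python3 go.py 473.4 -255.3 160
```

```text
clock: 14.93
eef_pos: [510.8, 167.3, 131.0]
tcp_rot: [-3.141, -0.001, 2.687]
contact_force: [0.8, 0.2, 0.2]
opening: 0.674
grasp_force: 0.0
clock: 15.27
eef_pos: [511.2, 167.4, 160.1]
tcp_rot: [3.141, 0.0, 2.687]
contact_force: [-0.6, -0.1, -0.1]
opening: 1.001
grasp_force: 0.0
t 15.32 pos [510.7 167.2 159.3] rpy [-3.141e+00 -1.000e-03  2.687e+00] F [-0.7 -0.7 -0.2] grip 0.0 open 1.0 units [ -6.08 -15.84  -0.02]
```

```bash
python3 -m inch '[[0,0,0,-0.15,-0.4,0,0],[0,0,0,-0.29,-0.75,0,0],[0,0,0,-0.29,-0.75,0,0],[0,0,0,-0.29,-0.75,0,0],[0,0,0,-0.29,-0.75,0,0],[0,0,0,-0.29,-0.75,0,0],[0,0,0,-0.29,-0.75,0,0],[0,0,0,-0.29,-0.75,0,0]]'
python3 -m inch '[[0,0,0,-0.29,-0.75,0,0],[0,0,0,-0.29,-0.75,0,0],[0,0,0,-0.29,-0.75,0,0],[0,0,0,-0.29,-0.75,0,0],[0,0,0,-0.29,-0.75,0,0],[0,0,0,-0.29,-0.75,0,0],[0,0,0,-0.29,-0.75,0,0],[0,0,0,-0.29,-0.75,0,0]]'
python3 -m inch '[[0,0,0,-0.29,-0.75,0,0],[0,0,0,-0.29,-0.75,0,0],[0,0,0,-0.29,-0.75,0,0],[0,0,0,-0.29,-0.75,0,0],[0,0,0,-0.2,-0.45,0,0],[0,0,0,0,0,0,0],[0,0,0,0,0,0,0]]'
python3 go.py 473.4 -255.3 65
python3 - <<'E'
from h import *
f=grab_frame("wrist");t=grab_frame("top")
a=f["pixels"]; b=cv2.resize(t["pixels"][140:250,220:440],(640,320))
cv2.imwrite("pics/w4.png",cv2.resize(np.vstack([a,b])[...,::-1],(533,600)))
h=cv2.cvtColor(f["pixels"],cv2.COLOR_RGB2HSV)
# points at knob-top height by depth
v,u=np.mgrid[0:400,0:640]; u=u.ravel();v=v.ravel(); o,d=ray(f,np.c_[u,v]); P=o+d*f["z_map"][v,u][:,None]
g=(f["z_map"][v,u]>0)&(np.hypot(P[:,0]-473,P[:,1]+255)<20)&(P[:,2]>62)&(P[:,2]<72); q=np.c_[u,v][g]
print("knob top",g.sum(),P[g].mean(0).round(1),cv2.minEnclosingCircle(np.float32(P[g][:,:2])))
g=(f["z_map"][v,u]>0)&(np.hypot(P[:,0]-473,P[:,1]+255)<30)&(P[:,2]>36)&(P[:,2]<43); print("collar",g.sum(),cv2.minEnclosingCircle(np.float32(P[g][:,:2])))
E
```

```text
clock: 15.98
eef_pos: [496.9, 15.0, 158.9]
tcp_rot: [-3.14, -0.002, 2.687]
contact_force: [0.1, -0.6, 0.1]
opening: 1.003
grasp_force: 0.0
clock: 16.65
eef_pos: [483.0, -144.9, 158.9]
tcp_rot: [-3.141, -0.003, 2.687]
contact_force: [-0.0, 0.6, -0.2]
opening: 0.998
grasp_force: 0.0
clock: 17.23
eef_pos: [476.2, -236.3, 159.4]
tcp_rot: [3.141, -0.002, 2.685]
contact_force: [0.2, -0.1, 1.1]
opening: 1.0
grasp_force: 0.0
t 17.23 pos [ 476.2 -236.3  159.4] rpy [ 3.141e+00 -2.000e-03  2.685e+00] F [ 0.2 -0.1  1.1] grip 0.0 open 1.0 units [-0.24 -0.73  3.77]
knob top 546 [ 476.3 -256.8   65.2] ((476.6654357910156, -257.0118103027344), 9.81552505493164)
collar 892 ((476.5755615234375, -257.00128173828125), 21.154735565185547)
```

View pics/w4.png

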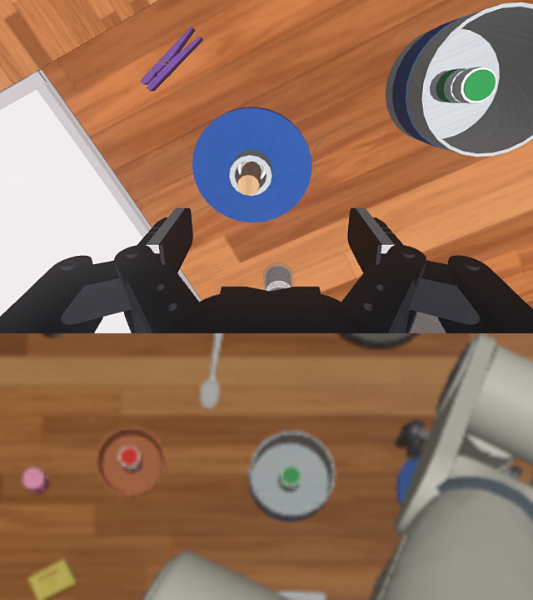

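The top view shows both canisters upright, red in the dish at (129,457) and green in the tin at (291,476). The wrist view shows the knob at (249,184). Now the knob grasp.

```bash
python3 -m inch '[[0,0,0,-0.16,-0.36,0,0],[0,0,0,-0.16,-0.37,0,0],[0,0,0,0,0,0.5,0],[0,0,0,0,0,0.9,0],[0,0,0,0,0,1,0],[0,0,0,0,0,0.7,0],[0,0,0,0,0,0.4,0],[0,0,0,0,0,0.2,0]]'
python3 -m inch '[[0,0,0,0,0,0,0.3],[0,0,0,0,0,0,0.5],[0,0,0,0,0,0,0.6]]' 30
python3 go.py 475.2 -256.2 66
```

```text
clock: 18.0
eef_pos: [475.7, -255.9, 66.4]
tcp_rot: [3.142, -0.002, 2.687]
contact_force: [-0.4, 0.6, 0.7]
opening: 1.001
grasp_force: 0.0
clock: 18.25
eef_pos: [476.9, -256.4, 68.8]
tcp_rot: [-3.142, 0.002, 2.687]
contact_force: [-0.2, 0.4, -0.0]
opening: 0.604
grasp_force: 0.0
t 18.25 pos [ 476.9 -256.4   68.8] rpy [-3.142e+00  2.000e-03  2.687e+00] F [-0.2  0.4 -0. ] grip 0.0 open 0.604 units [ 0.07 -0.02  0.11]
```

```bash
python3 -m inch '[[0,0,0,0,0,0.08,0.6],[0,0,0,0,0,0,0.7],[0,0,0,0,0,0,0.75],[0,0,0,0,0,0,0.8],[0,0,0,0,0,0,1],[0,0,0,0,0,0,1],[0,0,0,0,0,0,1]]' 50
python3 go.py 475.2 -256.2 65
```

```text
clock: 18.83
eef_pos: [476.4, -256.4, 66.5]
tcp_rot: [-3.141, 0.001, 2.687]
contact_force: [-2.0, -1.6, 6.5]
opening: 0.216
grasp_force: 48.6
t 18.83 pos [ 476.4 -256.4   66.5] rpy [-3.141e+00  1.000e-03  2.687e+00] F [-2.  -1.6  6.5] grip 48.6 open 0.216 units [ 0.05 -0.01  0.06]
```

```bash
python3 -m inch '[[0,0,0,0,0,-0.1,1],[0,0,0,0,0,-0.2,1],[0,0,0,0,0,-0.3,1],[0,0,0,0,0,-0.4,1],[0,0,0,0,0,-0.4,1],[0,0,0,0,0,-0.4,1],[0,0,0,0,0,-0.4,1],[0,0,0,0,0,-0.4,1]]' 60
python3 -m inch '[[0,0,0,0,0,-0.4,1],[0,0,0,0,0,-0.4,1],[0,0,0,0,0,-0.4,1],[0,0,0,0,0,-0.3,1],[0,0,0,0,0,-0.2,1],[0,0,0,0,0,-0.1,1],[0,0,0,0,0,0,1],[0,0,0,0,0,0,1]]'
python3 go.py 487 -110 -
python3 - <<'E'
from h import *
f=grab_frame("wrist"); save(f,"w5.png")
E
```

```text
clock: 19.5
eef_pos: [476.3, -256.0, 132.1]
tcp_rot: [-3.142, 0.001, 2.687]
contact_force: [-0.3, 0.4, -3.7]
opening: 0.211
grasp_force: 58.6
clock: 20.17
eef_pos: [476.1, -255.9, 175.5]
tcp_rot: [3.142, -0.0, 2.687]
contact_force: [0.2, -0.3, -3.4]
opening: 0.209
grasp_force: 58.6
t 20.17 pos [ 476.1 -255.9  175.5] rpy [ 3.142 -0.     2.687] F [ 0.2 -0.3 -3.4] grip 58.6 open 0.209 units [2.17 5.43 0.  ]
```

View pics/w5.png

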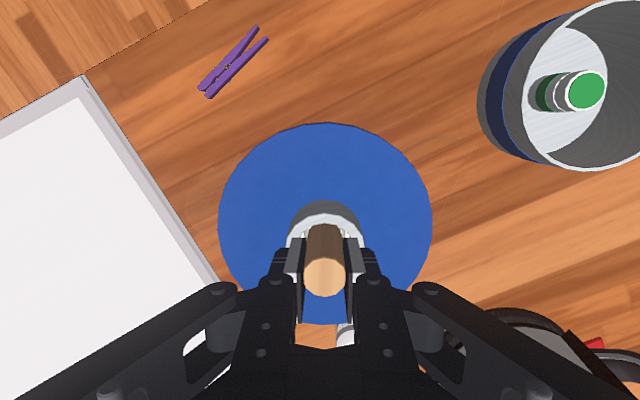

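The lids are lifted together and level, with the knob at (325,277) and the weight reading 3.4 N. I go part-way, then measure the tin relative to the knob.

```bash
python3 -m inch '[[0,0,0,0.1,0.25,0,1],[0,0,0,0.2,0.5,0,1],[0,0,0,0.2,0.5,0,1],[0,0,0,0.2,0.5,0,1],[0,0,0,0.2,0.5,0,1],[0,0,0,0.1,0.25,0,1],[0,0,0,0,0,0,1],[0,0,0,0,0,0,1]]'
cat > m.py <<'E'
from h import *
def circ(P):
    A=np.c_[2*P,np.ones(len(P))]; c=np.linalg.lstsq(A,(P**2).sum(1),rcond=None)[0]
    return c[:2].round(1),np.sqrt(c[2]+c[0]**2+c[1]**2).round(1)
s=r.sense(); p=s["eef_pos"]
f=grab_frame("wrist"); z=f["z_map"]
v,u=np.mgrid[0:400,0:640]; u=u.ravel();v=v.ravel(); o,d=ray(f,np.c_[u,v]); P=o+d*z[v,u][:,None]; ok=z[v,u]>0
g=ok&(abs(np.hypot(P[:,0]-485,P[:,1]+47)-54)<8)&(abs(P[:,2]-68)<3)
print("pos",p.round(1),"tin rim",g.sum(),circ(P[g][:,:2]),cv2.minEnclosingCircle(np.float32(P[g][:,:2])),P[g][:,2].mean())
g=ok&(np.hypot(P[:,0]-p[0],P[:,1]-p[1])<16)&(abs(P[:,2]-p[2])<3)
h=cv2.cvtColor(f["pixels"],cv2.COLOR_RGB2HSV)[v,u]; g&=(h[:,1]>60)
print("knob",g.sum(),cv2.minEnclosingCircle(np.float32(P[g][:,:2])) if g.any() else 0,P[g][:,2].mean())
E
python3 m.py
```

```text
clock: 20.88
eef_pos: [481.5, -188.2, 175.9]
tcp_rot: [-3.141, 0.0, 2.688]
contact_force: [-0.6, -0.0, -3.2]
opening: 0.21
grasp_force: 58.8
pos [ 481.5 -188.2  175.9] tin rim 2535 (array([487.3, -49.5]), np.float64(54.1)) ((487.609619140625, -48.90437316894531), 56.431575775146484) 66.95197320664062
knob 1412 ((481.714599609375, -188.70449829101562), 13.986006736755371) 174.60710950263385
```

```bash
python3 -m inch '[[0,0,0,0.1,0.25,0,1],[0,0,0,0.2,0.45,0,1],[0,0,0,0.2,0.45,0,1],[0,0,0,0.2,0.45,0,1],[0,0,0,0.2,0.45,0,1],[0,0,0,0.2,0.45,0,1],[0,0,0,0.2,0.45,0,1],[0,0,0,0.2,0.45,0,1]]'
python3 -m inch '[[0,0,0,0.2,0.45,0,1],[0,0,0,0.2,0.45,0,1],[0,0,0,0.2,0.45,0,1],[0,0,0,0.15,0.25,0,1],[0,0,0,0,0,0,1],[0,0,0,0,0,0,1],[0,0,0,0,0,0,1],[0,0,0,0,0,0,1]]'
python3 go.py 487.5 -48.7 124.5; python3 m.py
```

```text
clock: 21.6
eef_pos: [484.9, -94.5, 175.8]
tcp_rot: [3.142, 0.0, 2.687]
contact_force: [-0.1, -0.4, -3.2]
opening: 0.207
grasp_force: 58.8
clock: 22.27
eef_pos: [485.6, -52.3, 175.8]
tcp_rot: [-3.141, 0.0, 2.686]
contact_force: [-0.3, -0.4, -2.2]
opening: 0.21
grasp_force: 58.9
t 22.27 pos [485.6 -52.3 175.8] rpy [-3.141  0.     2.686] F [-0.3 -0.4 -2.2] grip 58.9 open 0.21 units [-0.    0.16  2.05]
pos [485.6 -52.3 175.8] tin rim 0 (array([0., 0.]), np.float64(0.0)) ((0.0, 0.0), 0.0) nan
knob 1393 ((488.268310546875, -53.14238739013672), 12.411401748657227) 174.48208530210698m.py:9: RuntimeWarning: Mean of empty slice.
  print("pos",p.round(1),"tin rim",g.sum(),circ(P[g][:,:2]),cv2.minEnclosingCircle(np.float32(P[g][:,:2])),P[g][:,2].mean())
  ret = ret.dtype.type(ret / rcount)
```

```bash
python3 -m inch '[[0,0,0,0,0.16,0,1],[0,0,0,0,0,0.3,1],[0,0,0,0,0,0.5,1],[0,0,0,0,0,0.4,1],[0,0,0,0,0,0.2,1],[0,0,0,0,0,0.1,1],[0,0,0,0,0,0,1],[0,0,0,0,0,0,1]]'
python3 -m inch '[[0,0,0,0,0,0.08,1],[0,0,0,0,0,0.08,1],[0,0,0,0,0,0.08,1],[0,0,0,0,0,0,1]]'
python3 go.py 487.5 -48.7 124.5
```

```text
clock: 22.98
eef_pos: [487.4, -48.3, 138.3]
tcp_rot: [-3.142, -0.0, 2.687]
contact_force: [-0.3, -0.1, -3.7]
opening: 0.211
grasp_force: 58.9
clock: 23.32
eef_pos: [487.2, -48.2, 132.1]
tcp_rot: [-3.142, -0.0, 2.687]
contact_force: [0.5, 0.4, -3.2]
opening: 0.212
grasp_force: 58.9
t 23.32 pos [487.2 -48.2 132.1] rpy [-3.142 -0.     2.687] F [ 0.5  0.4 -3.2] grip 58.9 open 0.212 units [-0.02 -0.01  0.3 ]
```

```bash
python3 -m inch '[[0,0,0,0,0,0.08,1],[0,0,0,0,0,0.08,1],[0,0,0,0,0,0,1],[0,0,0,0,0,0,1]]'
python3 -m inch '[[0,0,0,0,0,0.06,1],[0,0,0,0,0,0.04,1],[0,0,0,0,0,0,1],[0,0,0,0,0,0,1]]'
```

```text
clock: 23.65
eef_pos: [487.2, -48.2, 128.1]
tcp_rot: [-3.141, -0.0, 2.687]
contact_force: [-0.1, -0.6, -3.3]
opening: 0.213
grasp_force: 58.9
clock: 23.98
eef_pos: [487.3, -48.2, 125.7]
tcp_rot: [-3.142, -0.0, 2.687]
contact_force: [-0.5, 0.1, -2.3]
opening: 0.212
grasp_force: 58.9
```

```bash
python3 -m inch '[[0,0,0,0,0,0.03,1],[0,0,0,0,0,0.03,1],[0,0,0,0,0,0,1],[0,0,0,0,0,0,1]]'
```

```text
clock: 24.32
eef_pos: [487.5, -48.2, 124.6]
tcp_rot: [3.141, 0.0, 2.687]
contact_force: [-1.6, 1.3, 3.8]
opening: 0.205
grasp_force: 59.7
```

```bash
python3 -m inch '[[0,0,0,0,0,0,0.75],[0,0,0,0,0,0,0.7],[0,0,0,0,0,0,0.6],[0,0,0,0,0,0,0.4],[0,0,0,0,0,0,0],[0,0,0,0,0,0,0],[0,0,0,0,0,0,0]]'
python3 -m inch '[[0,0,0,0,0,-0.3,0],[0,0,0,0,0,-0.6,0],[0,0,0,0,0,-0.8,0],[0,0,0,0,0,-0.8,0],[0,0,0,0,0,-0.6,0],[0,0,0,0,0,-0.3,0],[0,0,0,0,0,0,0],[0,0,0,0,0,0,0]]'
python3 - <<'E'
from h import *
s=r.sense(); p=s["eef_pos"]; print(p,s["contact_force"])
f=grab_frame("wrist"); z=f["z_map"]; save(f,"w6.png")
v,u=np.mgrid[0:400,0:640]; u=u.ravel();v=v.ravel(); o,d=ray(f,np.c_[u,v]); P=o+d*z[v,u][:,None]; ok=(z[v,u]>0)&(np.hypot(P[:,0]-487,P[:,1]+48)<28)
for n,a,b in(("knob",120,128),("collar",95,100),("flat",71,77)):
    g=ok&(P[:,2]>a)&(P[:,2]<b); print(n,g.sum(),np.round(np.median(P[g][:,2]),1),cv2.minEnclosingCircle(np.float32(P[g][:,:2])))
ok=(z[v,u]>0)&(np.hypot(P[:,0]-487,P[:,1]+48)<75)
g=ok&(P[:,2]>70)&(P[:,2]<78); print(cv2.minEnclosingCircle(np.float32(P[g][:,:2]))); A=np.c_[P[g][:,:2],np.ones(g.sum())]; print("slope",np.linalg.lstsq(A,P[g][:,2],rcond=None)[0])
E
```

```text
clock: 24.9
eef_pos: [487.4, -48.3, 124.3]
tcp_rot: [-3.142, 0.0, 2.687]
contact_force: [-0.5, -0.8, 0.5]
opening: 0.94
grasp_force: 0.0
clock: 25.57
eef_pos: [487.3, -48.2, 209.4]
tcp_rot: [3.141, 0.001, 2.687]
contact_force: [-0.2, -0.0, -0.3]
opening: 0.999
grasp_force: 0.0
[487.32679289 -48.23432061 209.35607403] [-0.18455497 -0.01224178 -0.27136731]
knob 605 123.2 ((488.347412109375, -48.044151306152344), 9.95672607421875)
collar 944 97.2 ((488.5621032714844, -47.57474136352539), 20.884859085083008)
flat 1214 73.4 ((486.9989013671875, -48.01004409790039), 27.984426498413086)
((488.3734130859375, -47.505767822265625), 63.23006820678711)
slope [ 9.19558012e-04 -1.55728284e-03  7.28051540e+01]
```

View pics/w6.png

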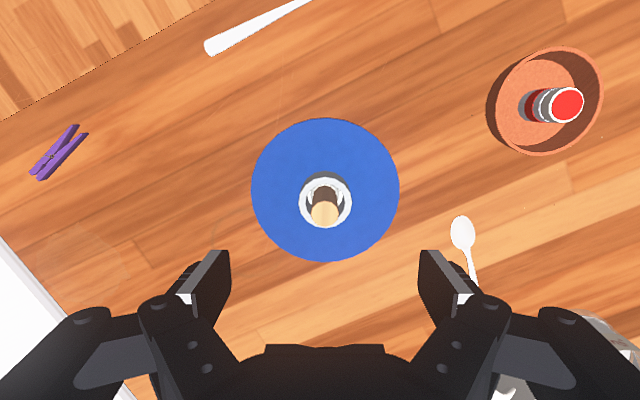

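The lids are level and seated, with knob top 123, collar top 97 and flat top 73, each about 1 mm under nominal. Red is in the dish at (567,105). Now the collar.

```bash
python3 -m inch '[[0,0,0,-0.01,0.02,0.4,0],[0,0,0,0,0,0.8,0],[0,0,0,0,0,0.9,0],[0,0,0,0,0,0.9,0],[0,0,0,0,0,0.7,0],[0,0,0,0,0,0.4,0],[0,0,0,0,0,0.2,0],[0,0,0,0,0,0,0]]' 40
python3 -m inch '[[0,0,0,0,0,0,0],[0,0,0,0,0,0,0.2],[0,0,0,0,0,0,0.3],[0,0,0,0,0,0,0.35]]'
python3 go.py 487.8 -47.8 99
```

```text
clock: 26.28
eef_pos: [486.9, -47.8, 100.3]
tcp_rot: [-3.141, -0.003, 2.687]
contact_force: [0.2, 1.2, -0.3]
opening: 1.003
grasp_force: 0.0
clock: 26.62
eef_pos: [488.3, -47.9, 102.6]
tcp_rot: [3.141, 0.001, 2.687]
contact_force: [-0.6, -0.1, -0.6]
opening: 0.653
grasp_force: 0.0
t 26.62 pos [488.3 -47.9 102.6] rpy [3.141e+00 1.000e-03 2.687e+00] F [-0.6 -0.1 -0.6] grip 0.0 open 0.653 units [ 0.02 -0.    0.14]
```

```bash
python3 -m inch '[[0,0,0,0,0,0.13,0.4],[0,0,0,0,0,0,0.45],[0,0,0,0,0,0,0.5],[0,0,0,0,0,0,0.6],[0,0,0,0,0,0,0.8],[0,0,0,0,0,0,1],[0,0,0,0,0,0,1]]' 40
python3 go.py 487.8 -47.8 195
```

```text
clock: 27.2
eef_pos: [487.8, -47.9, 98.8]
tcp_rot: [-3.142, 0.0, 2.687]
contact_force: [-2.1, 0.8, 5.1]
opening: 0.475
grasp_force: 40.2
t 27.2 pos [487.8 -47.9  98.8] rpy [-3.142  0.     2.687] F [-2.1  0.8  5.1] grip 40.2 open 0.475 units [ 0.    0.   -3.85]
```

Gripped at an opening of 0.475, about 40 mm. Straight up, slowly.

```bash
python3 -m inch '[[0,0,0,0,0,-0.05,1],[0,0,0,0,0,-0.1,1],[0,0,0,0,0,-0.2,1],[0,0,0,0,0,-0.3,1],[0,0,0,0,0,-0.3,1],[0,0,0,0,0,-0.3,1],[0,0,0,0,0,-0.3,1],[0,0,0,0,0,-0.3,1]]'
python3 -m inch '[[0,0,0,0,0,-0.3,1],[0,0,0,0,0,-0.3,1],[0,0,0,0,0,-0.3,1],[0,0,0,0,0,-0.3,1],[0,0,0,0,0,-0.3,1],[0,0,0,0,0,-0.3,1],[0,0,0,0,0,-0.3,1],[0,0,0,0,0,-0.2,1]]'
python3 -m inch '[[0,0,0,0,0,-0.1,1],[0,0,0,0,0,-0.05,1],[0,0,0,0,0,0,1],[0,0,0,0,0,0,1],[0,0,0,0,0,0,1],[0,0,0,0,0,0,1],[0,0,0,0,0,0,1],[0,0,0,0,0,0,1]]'
python3 - <<'E'
from h import *
f=grab_frame("scene"); save(f,"s2.png",(220,130,480,300),3); print(r.sense()["qvel"].round(4))
E
```

```text
clock: 27.87
eef_pos: [488.0, -47.9, 145.8]
tcp_rot: [3.141, 0.001, 2.687]
contact_force: [-0.8, -0.2, -1.3]
opening: 0.473
grasp_force: 40.5
clock: 28.53
eef_pos: [488.0, -47.9, 203.3]
tcp_rot: [3.141, 0.001, 2.687]
contact_force: [0.1, -0.3, -1.1]
opening: 0.479
grasp_force: 40.5
clock: 29.2
eef_pos: [487.7, -47.9, 205.9]
tcp_rot: [-3.141, -0.0, 2.687]
contact_force: [0.2, 0.2, -1.0]
opening: 0.474
grasp_force: 40.5
[-0.001  -0.001  -0.0019 -0.0009 -0.0008  0.0014]
```

View pics/s2.png

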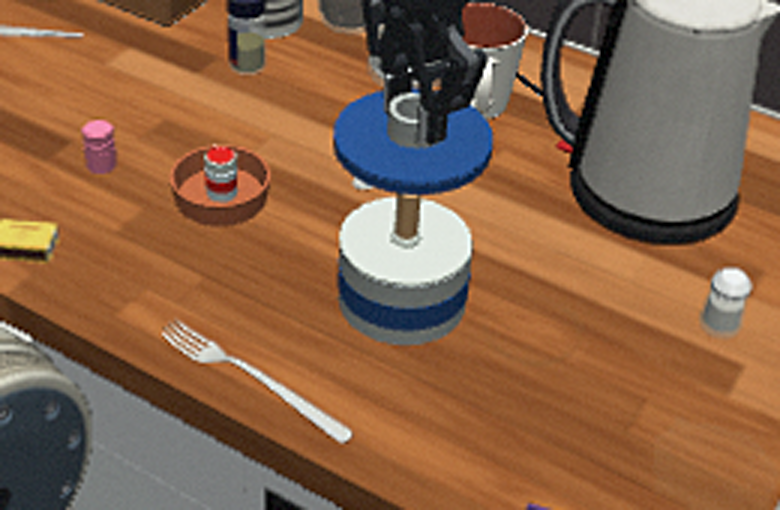

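The scene crop shows the blue lid level and clear at (413,140), the white lid seated flat on the tin at (405,240), and red upright in the dish at (221,175). The lid was lifted 107 mm, so its skirt is about 44 mm above the knob. I hand in now.

```bash
python3 -c "
from rig import r
print(r.sign_off())"
```

```text
the job is handed in; nothing more can be done
None
```

The job is handed in at about 29 s on the robot's clock: green stands in the tin, red in the dish, the inner lid is seated, and the outer lid is held level and still about 44 mm above the knob (the hand-in returned no verdict).

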